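# Set out the seasoning board

### The job

Set out the serving board for lunch: stand the jam jar in the middle of the red coaster and the pepper mill in the middle of the blue coaster. Stand the salt shaker on the board midway between the tin and the pepper mill, in line with them, and stand the black-capped spice jar upright, centred, on top of the jam jar's lid. Leave the tin, the garlic and the apple where they are, and knock nothing over.

Things in the scene. Friction and masses are not known exactly. Their poses are not given: they have to be found in the camera images.
- jam_mid (a point): Jam jar: glass jar of pink jam with a flat golden-yellow lid, 66 mm across, 100 mm tall, about 0.44 kg, loose, standing upright on the worktop. The listed point is its centre, half-way up. Its z axis points up through the lid; yaw has no meaning. It can be grasped round the middle, 66 mm wide.
- mill_mid (a point): Pepper mill: dark brown turned wooden mill, 58 mm across the body, 170 mm tall, loose, upright. The listed point is its centre, half-way up. Its rounded head is 48 mm across between 123 and 159 mm above its foot (38 to 74 mm above the listed point), with a small metal button on top; the head does not turn and is the place to grasp from above.
- salt_mid (a point): Salt shaker: clear glass body with white salt and a grey domed cap with holes, 44 mm across, 90 mm tall, loose, upright; the body is 44 mm wide up to 74 mm above its foot, the cap 34 mm wide. The listed point is its centre, half-way up.
- spice_mid (a point): Spice jar: small round jar with a flat black cap and a dark blue label, 41 mm across all the way up, 105 mm tall, loose, upright. The listed point is its centre, half-way up.
- board: Serving board: pale wooden plank, 500 mm long, 120 mm deep, 14 mm thick, fixed to the worktop. Origin at the centre of its underside, on the worktop; its y axis runs along its length (to the robot's left), x across it (away from the robot), z up. The two coasters lie on it 200 mm either side of its centre, which of them is left varies; the tin stands at its centre.
- tin_mid (a point): Food tin with a green and white label and a picture of tomatoes, metal top, 75 mm across, 58 mm tall, standing loose at the centre of the board; it must stay there. The listed point is its centre, half-way up.
- coaster_red: Red round coaster, 90 mm across, 5 mm thick, fixed on the board near one end. Origin at the centre of its underside (14 mm above the worktop); its top is 5 mm above that.
- coaster_blue: Blue round coaster, 90 mm across, 5 mm thick, fixed on the board near the other end. Origin at the centre of its underside (14 mm above the worktop); its top is 5 mm above that.
- garlic: Bulb of garlic, whitish, 60 mm across, 58 mm tall, loose on the worktop in front of the board; to be left alone. Origin at its foot.
- apple: Red apple, 72 mm across, 63 mm tall, loose on the worktop to the right; to be left alone. Origin at its foot.
There are look-alikes about, which are no part of the job. What is shaped like the part that bears tin_mid but purple or turquoise is not meant.

How it is judged:
At the end, for the whole second after the job is handed in: All upright, released, at rest: jam jar on red, mill on blue coaster (within 12 mm of centre); salt shaker on the board within 15 mm (along, across) of half-way between tin and blue coaster; spice jar on the jam lid within 10 mm of centre; tin within 10 mm of its start (horizontal distance between jam_mid and coaster_red below 0.012 m and z of jam_mid in the frame of board between 0.063 and 0.075 m and linear speed of each of jam, mill, salt, spice, tin below 0.02 m/s and angle between each of jam_mid, mill_mid, salt_mid, spice_mid, tin_mid's own z axis and vertical below 0.12 rad and horizontal distance between mill_mid and coaster_blue below 0.012 m and z of mill_mid in the frame of board between 0.098 and 0.11 m and ((y of coaster_blue in the frame of board above 0 m and y of salt_mid in the frame of board between 0.085 and 0.115 m) or (y of coaster_blue in the frame of board below 0 m and y of salt_mid in the frame of board between -0.115 and -0.085 m)) and x of salt_mid in the frame of board between -0.015 and 0.015 m and z of salt_mid in the frame of board between 0.053 and 0.065 m and horizontal distance between spice_mid and jam_mid below 0.01 m and z of spice_mid in the frame of jam_mid between 0.095 and 0.109 m and distance of tin_mid from where it was at the start of the episode below 0.01 m); the robot touches nothing.
It fails at once if the garlic is pushed more than 30 mm (distance of garlic from where it was at the start of the episode above 0.03 m).
It fails at once if the apple is pushed more than 30 mm (distance of apple from where it was at the start of the episode above 0.03 m).
It fails at once if one of the jars, the mill, the shaker or the tin is knocked over (angle between any of jam_mid, mill_mid, salt_mid, spice_mid, tin_mid's own z axis and vertical above 0.8 rad).
It also fails if it takes over 115 s, if anything falls off the work surface, if the arm or the gripper's body presses on something with over 40 N, if the wrist force passes 120 N, or if a joint passes its speed limit or range.

### The arm

A 7-joint arm with a two-finger parallel gripper is mounted at the origin on a cart in front of the work surface, level with it; the furniture and walls round the work are solid. World frame = base frame: x ahead of the robot, y to its left, z up, the work surface at z = 0. Lengths are in m, angles in rad, forces in N, time in s.
With the tool pointing down it reaches from about 0.425 to 0.875 m from the base axis. Payload 4.7 kg.
Tool frame: the origin (TCP) lies at the very end of the fingers, on their centre line; the grasp point (between the pads) lies behind it (ctrl.tcp_to_grasp is the y of the grasp point in the tool frame, in m); y points along the fingers, x is the direction in which the jaws open and shut, and the axes are right-handed (so a half turn about y gives the same grasp; the last joint's range is limited). The gripper opens to 87 mm and grips with 3 to 60 N. Pads are 19 mm wide; open, the fingers measure 117 mm over their backs; the gripper's body (75 mm by 190 mm) begins 51 mm behind the grasp point.
Start: joints at [0.014, 0.321, -0.07, 1.45, 0.023, 1.371, -0.057], TCP at [0.65, -0, 0.223] pointing down, gripper open.
Joint ranges: [-2.86, 2.86], [-0.3, 2.09], [-1.38, 1.24], [0.06, 2.45], [-1.56, 4.7], [0.09, 2.05], [-2.69, 2.69]. Speed limits (rad/s): [2.57, 2.57, 3.14, 3.14, 3.14, 3.14, 3.14].

### API

Orientations are given as a rotation vector (axis times angle).
In Python, from bench import ctrl, get_image, workorder gives the robot as it stands.
- The arm moves only by the tool drive_tool, never from a script. Its argument "increments" is text: rows parted by semicolons, each of 5 numbers parted by spaces: the shift along the tool's x, y, z in mm, then the turn about the tool's y in degrees, then the closure in counts, from 0 (fully open) to 255 (shut). In form: tx ty tz yaw fingers; .... A call has 1 to 20 rows; each row shifts and turns the commanded pose from where the row before left it, along the tool's axes as they then stand; what a row does not reach is not made up. A row lasts 1/8 s, in which the tool goes at most 62.5 mm and 10.7 degrees, less where a joint would pass 70% of its speed; a pose out of reach is approached as far as the arm can. A call is refused whole if a number of a shift passes 62.5 or a number of a turn 10.7, either way. A call with a gripper value outside its range is refused whole. The fingers move at their own pace and stop on an object; "squeeze" is the grip in N (left out, the last holds). Time passes only in rows, so rows that do not move let the fingers close. It gives the time, the measured TCP pose, the force and the opening at its end, in the units of the state.
- ctrl.get_state(): the state, without advancing time (a new reading comes with each control period).
- get_image(name): name is "scene" or "side" or "wrist"; returns a dict with "img" (400x640x3 uint8, red, green, blue), "mtx" (3x3 intrinsics, pixels), "camera_from_world" (4x4, takes a point from world to camera coordinates). Camera axes: x right, y up, looking along -z (the intrinsics and any distortion apply to the point x, -y, -z); pixel columns grow to the right and rows downward; lengths in m; the calibration is good to about 2 mm. A picture is of the moment at which its call begins. There is no depth.
- workorder.close_job(): hands the job in, once; it reports no verdict.
The state is a dict: "time": time; "joint_positions": joint angles; "qd": joint speeds; "joint_torque": joint torques, N m; "position": TCP position; "tool_rot": TCP orientation; "ft_force": force on the tool from outside, world axes, zero at the start; "torque": the same for the moment, N m; "grip_width": opening from 0.0 (shut) to 1.0 (fully open).
Only numpy, scipy, OpenCV 4.12 (cv2) and the standard library are available. Lean on these libraries where they do the work, as an engineer would, in place of code of your own. Each camera call takes 0.05 s, during which the arm holds its last target.

## Working session

There is one attempt and no reset: what is moved stays moved. The work goes in short steps, Python scripts to look and compute and a tool call to move; the robot and the scene stay as the last step left them, time stands still between calls to the robot, and variables do not carry over. Pictures are saved under pics/ and viewed, and the job is handed in when it is done.

Besides the shell and the picture viewer there is one more tool, called after "Call:" as a command line: name --argument value ..., lists and objects as JSON in quotes. drive_tool: Moves the arm, as the interface text tells. Its arguments: {"type":"object","properties":{"increments":{"type":"string"},"squeeze":{"type":"number"}},"required":["increments"]}

```bash
ls; mkdir -p pics; cat > h.py <<'E'
import numpy as np, cv2
from bench import ctrl,get_image,workorder
def save(d,n,crop=None,s=1):
    im=d["img"][:,:,::-1]
    if crop: x0,y0,x1,y1=crop; im=im[y0:y1,x0:x1]
    if s!=1: im=cv2.resize(im,None,fx=s,fy=s,interpolation=cv2.INTER_CUBIC)
    cv2.imwrite("pics/"+n,im)
def ray(d,u,v):
    K=d["mtx"];T=d["camera_from_world"]
    c=np.linalg.inv(K)@np.array([u,v,1.]); c=np.array([c[0],-c[1],-c[2]])
    R=T[:3,:3];o=-R.T@T[:3,3]; return o,R.T@c
def onz(d,u,v,z):
    o,r=ray(d,u,v); return o+r*(z-o[2])/r[2]
def proj(d,p):
    T=d["camera_from_world"];c=T[:3,:3]@np.array(p)+T[:3,3]
    q=d["mtx"]@np.array([c[0],-c[1],-c[2]]);return q[:2]/q[2]
E
python3 - <<'E'
from h import *
for n in ["scene","side","wrist"]:
    d=get_image(n);save(d,n+"0.png");o,r=ray(d,320,200);print(n,o.round(3),r.round(3));print(d["mtx"].round(1).tolist(),[k for k in d])
print(ctrl.get_state(),ctrl.tcp_to_grasp)
E
```

```text
pics
scene [-0.289 -0.927  0.984] [ 0.511  0.58  -0.634]
[[435.1, 0.0, 322.6], [0.0, 435.1, 194.9], [0.0, 0.0, 1.0]] ['img', 'mtx', 'camera_from_world']
side [-0.042  0.811  0.722] [ 0.432 -0.731 -0.528]
[[429.4, 0.0, 321.3], [0.0, 429.4, 198.8], [0.0, 0.0, 1.0]] ['img', 'mtx', 'camera_from_world']
wrist [0.649 0.083 0.383] [ 0.02  -0.327 -0.945]
[[302.9, 0.0, 313.7], [0.0, 302.9, 191.6], [0.0, 0.0, 1.0]] ['img', 'mtx', 'camera_from_world']
{'time': 0.15, 'joint_positions': array([ 0.01413941,  0.32166124, -0.07009916,  1.45138641,  0.02262053,
        1.37079703, -0.05692862]), 'qd': array([ 7.29733989e-04, -1.83653297e-03,  6.25059923e-04, -4.92720965e-03,
        5.22768307e-04,  2.18182880e-04,  1.57629887e-05]), 'joint_torque': array([ 2.16972071e-04, -4.91794288e+01, -4.04079035e-01, -3.12878716e+01,
       -6.39387709e-02,  4.04033612e-02,  9.90178205e-05]), 'position': array([ 6.49585867e-01, -7.02810946e-05,  2.21711548e-01]), 'tool_rot': array([-1.57089726e+00,  1.16856093e-03,  1.12759893e-03]), 'ft_force': array([-0.2208969 , -0.61357967,  0.27393219]), 'torque': array([ 0.01413614,  0.03408469, -0.05528044]), 'grip_width': 1.0003168920384256} -0.0187
```

View pics/scene0.png

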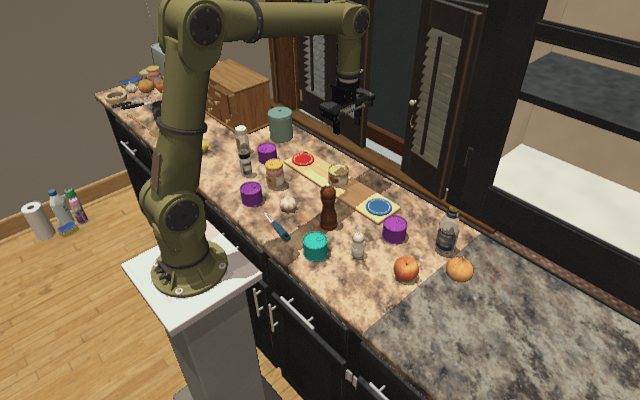

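View pics/side0.png

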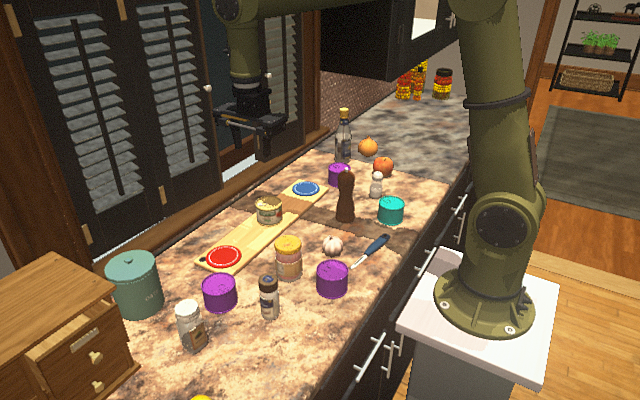

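View pics/wrist0.png

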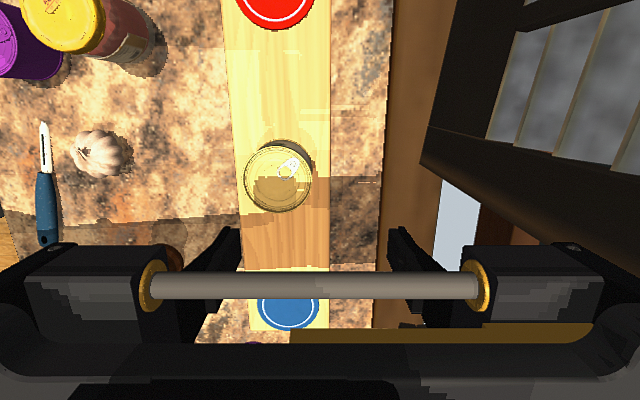

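```bash
python3 - <<'E'
from h import *
d=get_image("scene");save(d,"sc1.png",(225,115,465,290),3.3)
d=get_image("side");save(d,"si1.png",(150,150,430,360),2.8)
E
```

```text
(no output)
```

View pics/sc1.png

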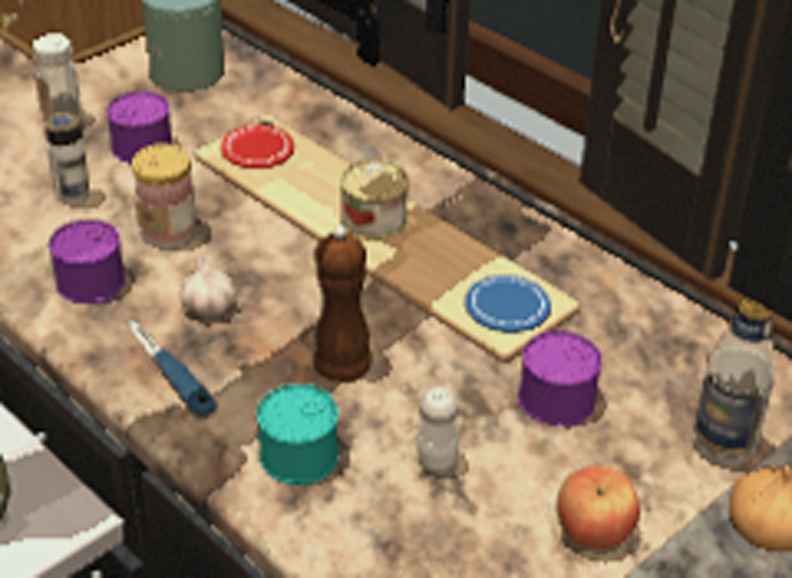

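View pics/si1.png

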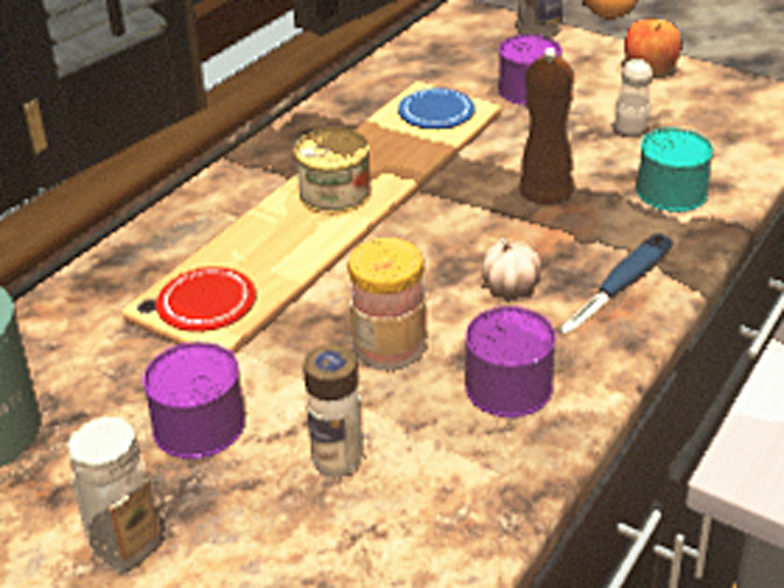

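```bash
python3 - <<'E'
from h import *
S=get_image("scene");D=get_image("side")
f=lambda x,y:(225+x/3.3,115+y/3.3)
g=lambda x,y:(150+x/2.8,150+y/2.8)
P={"jam":((161,160),(386,260),.100),"mill":((340,235),(551,54),.168),"salt":((439,391),(637,63),.089),"spice":((65,126),(330,361),.105),
"tin":((375,184),(332,148),.072),"red":((257,146),(206,297),.019),"blue":((508,302),(437,107),.019),
"apple":((598,508),(652,47),.035),"garlic":((209,290),(512,268),.028),"purpR":((560,358),(530,52),.058),"turq":((298,412),(676,150),.058),"purpNear":((86,245),(510,333),.058),"purpFar":((139,118),(194,370),.058),"white":((53,45),(105,440),.11)}
for k,(a,b,z) in P.items():
    print(k,onz(S,*f(*a),z)[:2].round(3),onz(D,*g(*b),z)[:2].round(3))
W=get_image("wrist")
def hsv(d):return cv2.cvtColor(d["img"],cv2.COLOR_RGB2HSV)
for n,d in (("S",S),("D",D),("W",W)):
    h=hsv(d)
    for c,lo,hi in (("red",(0,200,120),(5,255,255)),("blue",(103,140,80),(115,255,255))):
        m=cv2.inRange(h,lo,hi);m=cv2.morphologyEx(m,cv2.MORPH_CLOSE,np.ones((5,5)))
        cs,_=cv2.findContours(m,cv2.RETR_EXTERNAL,cv2.CHAIN_APPROX_NONE)
        cs=[x for x in cs if cv2.contourArea(x)>150]
        for x in cs:
            e=cv2.fitEllipse(cv2.convexHull(x));print(n,c,np.round(e[0]),np.round(e[1]),onz(d,*e[0],.019)[:2].round(3))
E
```

```text
jam [0.439 0.147] [0.433 0.154]
mill [ 0.431 -0.148] [ 0.43  -0.132]
salt [ 0.41  -0.301] [ 0.405 -0.297]
spice [0.397 0.267] [0.395 0.283]
tin [ 0.606 -0.015] [0.606 0.   ]
red [0.608 0.191] [0.604 0.199]
blue [ 0.613 -0.208] [ 0.608 -0.2  ]
apple [ 0.449 -0.459] [ 0.445 -0.44 ]
garlic [0.391 0.01 ] [0.381 0.027]
purpR [ 0.552 -0.326] [ 0.547 -0.311]
turq [ 0.32  -0.211] [ 0.314 -0.198]
purpNear [0.321 0.126] [0.321 0.138]
purpFar [0.508 0.286] [0.515 0.307]
white [0.483 0.419] [0.476 0.43 ]
S blue [378. 207.] [14. 25.] [ 0.608 -0.209]
D red [223. 256.] [22. 35.] [0.605 0.201]
D blue [305. 189.] [13. 26.] [ 0.609 -0.196]
W red [274. -12.] [80. 82.] [0.608 0.191]
W blue [287. 305.] [50. 61.] [ 0.611 -0.202]
```

Call:
drive_tool --increments "-45 -15 32 0 0;-45 -15 32 0 0;-45 -15 32 0 0;-45 -15 32 0 0;0 0 0 0 0;0 0 0 0 0" --squeeze 20

```text
time: 1.15
position: [0.4704, 0.1274, 0.2828]
tool_rot: [-1.571, -0.001, -0.001]
ft_force: [-0.5, -0.3, 0.3]
grip_width: 1.001
```

```bash
python3 - <<'E'
from h import *
d=get_image("wrist");save(d,"w1.png");print(ctrl.get_state()["position"],ctrl.get_state()["time"])
E
```

```text
[0.4706337  0.12686798 0.28231711] 1.2
```

View pics/w1.png

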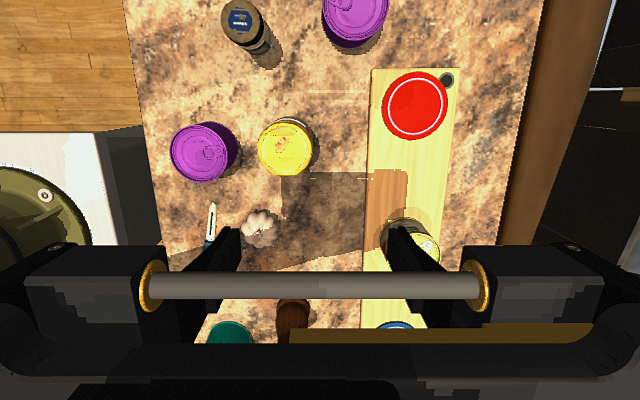

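```bash
cat >> h.py <<'E'
def blob(d,lo,hi,z,minA=300,hull=True):
    h=cv2.cvtColor(d["img"],cv2.COLOR_RGB2HSV);m=cv2.inRange(h,lo,hi);m=cv2.morphologyEx(m,cv2.MORPH_CLOSE,np.ones((5,5)));m=cv2.morphologyEx(m,cv2.MORPH_OPEN,np.ones((3,3)))
    cs,_=cv2.findContours(m,cv2.RETR_EXTERNAL,cv2.CHAIN_APPROX_NONE)
    for x in sorted(cs,key=cv2.contourArea)[::-1][:4]:
        if cv2.contourArea(x)<minA: continue
        x=cv2.convexHull(x)[:,0].astype(float)
        w=np.array([onz(d,u,v,z)[:2] for u,v in x])
        (c,r)=cv2.minEnclosingCircle((w*1000).astype(np.float32))
        # algebraic circle fit
        A=np.c_[2*w,np.ones(len(w))];s=np.linalg.lstsq(A,(w**2).sum(1),rcond=None)[0]
        R=np.sqrt(s[2]+s[0]**2+s[1]**2)
        print("px",x.mean(0).round(),"enc",np.round(c,1),round(r,1),"fit",(s[:2]*1000).round(1),(R*1000).round(1))
E
python3 - <<'E'
from h import *
d=get_image("wrist")
print("red");blob(d,(0,200,120),(5,255,255),.019)
print("yel");blob(d,(22,170,150),(32,255,255),.100)
print("cap");
for p in ((242,20),(245,18)):print(onz(d,*p,.105))
save(d,"cap.png",(200,0,300,80),8)
E
```

```text
red
px [414. 106.] enc [606.9 196.5] 44.5 fit [606.8 196.6] 44.1
yel
px [280. 129.] enc [433.1 173.2] 21.8 fit [433.6 166. ] 19.4
cap
[0.39931924 0.28218014 0.105     ]
[0.40242808 0.28393818 0.105     ]
```

View pics/cap.png

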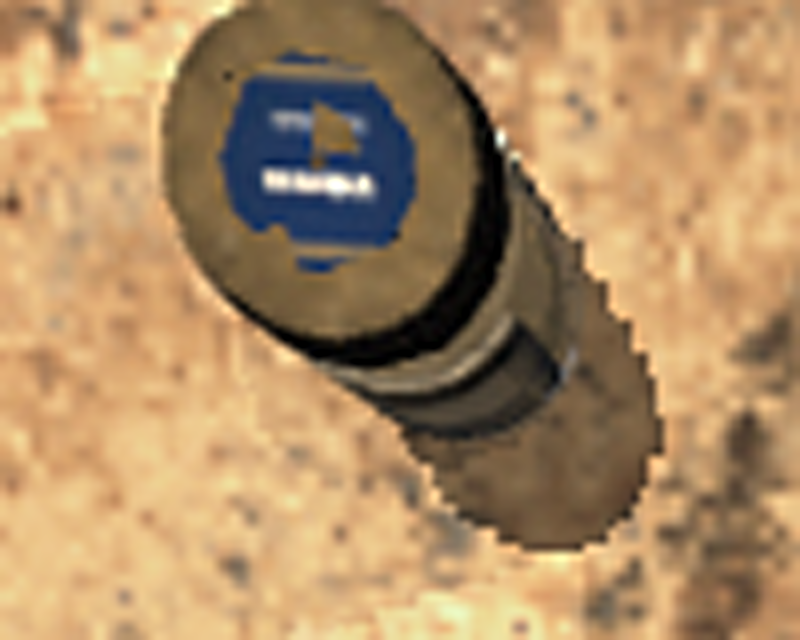

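```bash
python3 - <<'E'
from h import *
d=get_image("wrist")
print("yel");blob(d,(20,110,100),(34,255,255),.100)
print(onz(d,240,20.6,.105))
save(d,"jam.png",(240,100,340,200),6)
E
```

```text
yel
px [285. 148.] enc [436.4 152.7] 32.0 fit [436.5 152.2] 31.4
px [ 46. 202.] enc [143.2  81.1] 61.0 fit [130.6  72.8] 51.6
px [424. 230.] enc [608.9  64.4] 61.3 fit [635.5  76. ] 58.8
px [395.  79.] enc [564.5 218.2] 36.5 fit [563.2 220.7] 33.6
[0.39735333 0.28149644 0.105     ]
```

View pics/jam.png

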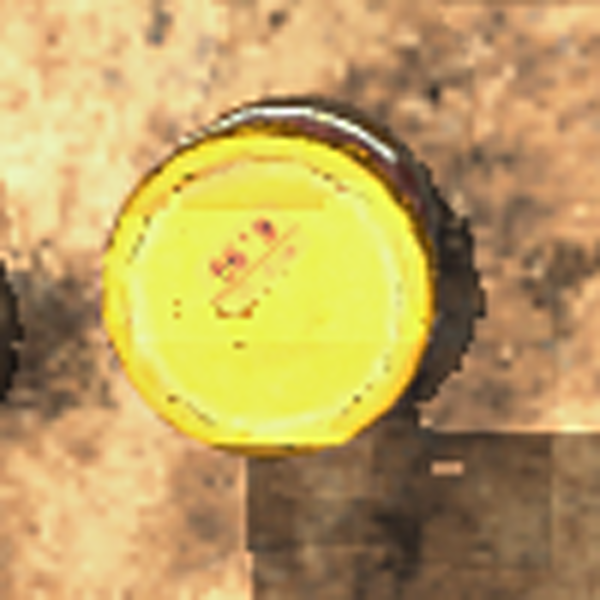

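Call:
drive_tool --increments "-17 20 12 0 0;-17 30 13 0 0;0 45 0 0 0;0 45 0 0 0;0 45 0 0 0;0 40 0 0 0;0 11 0 0 0;0 0 0 0 0;0 0 0 0 0"

```text
time: 2.42
position: [0.4376, 0.1534, 0.0481]
tool_rot: [-1.57, -0.002, -0.003]
ft_force: [-0.3, -0.7, 0.2]
grip_width: 0.995
```

Call:
drive_tool --increments "0 0 0 0 150;0 0 0 0 150;0 0 0 0 150;0 0 0 0 150" --squeeze 25

```text
time: 2.92
position: [0.4365, 0.1531, 0.0471]
tool_rot: [-1.571, -0.001, -0.001]
ft_force: [0.9, -0.1, 2.9]
grip_width: 0.746
```

Call:
drive_tool --increments "0 -20 0 0 150;0 -30 0 0 150;10 -30 0 0 150;30 0 10 0 150;40 0 10 0 150;40 0 10 0 150;30 0 10 0 150;20 0 4 0 150;0 0 0 0 150;0 0 0 0 150"

```text
time: 4.18
position: [0.6045, 0.1966, 0.1253]
tool_rot: [-1.572, 0.002, 0.002]
ft_force: [-0.2, 1.8, -4.8]
grip_width: 0.749
```

Call:
drive_tool --increments "2 20 1 0 150;0 20 0 0 150;0 10 0 0 150;0 5 0 0 150;0 0 0 0 150;0 0 0 0 150"

```text
time: 4.92
position: [0.6086, 0.1982, 0.0723]
tool_rot: [-1.57, -0.001, -0.001]
ft_force: [-1.1, 0.4, -4.3]
grip_width: 0.74
```

```bash
python3 - <<'E'
from h import *
s=ctrl.get_state();print(s["position"],s["ft_force"])
d=get_image("wrist");save(d,"w2.png",(150,0,480,260),2.4)
blob(d,(0,200,120),(5,255,255),.019,100)
blob(d,(20,110,100),(34,255,255),.123)
E
```

```text
[0.60860018 0.19817498 0.07234388] [-1.08551634  0.42311133 -4.25243979]
px [316. 173.] enc [608.6 213.5] 40.4 fit [606.9 200.4] 41.7
px [366. 215.] enc [648.2 194.6] 9.9 fit [649.1 194.8] 8.1
px [315. 311.] enc [608.1 194.7] 22.1 fit [608.4 195.5] 21.8
px [316. 243.] enc [608.6 213.3] 27.0 fit [608.1 204.9] 28.3
px [310. 158.] enc [607.2 254.4] 30.0 fit [607.7 251.3] 28.9
px [303. 263.] enc [603.5 214.7] 13.0 fit [604.3 210. ] 11.0
```

View pics/w2.png

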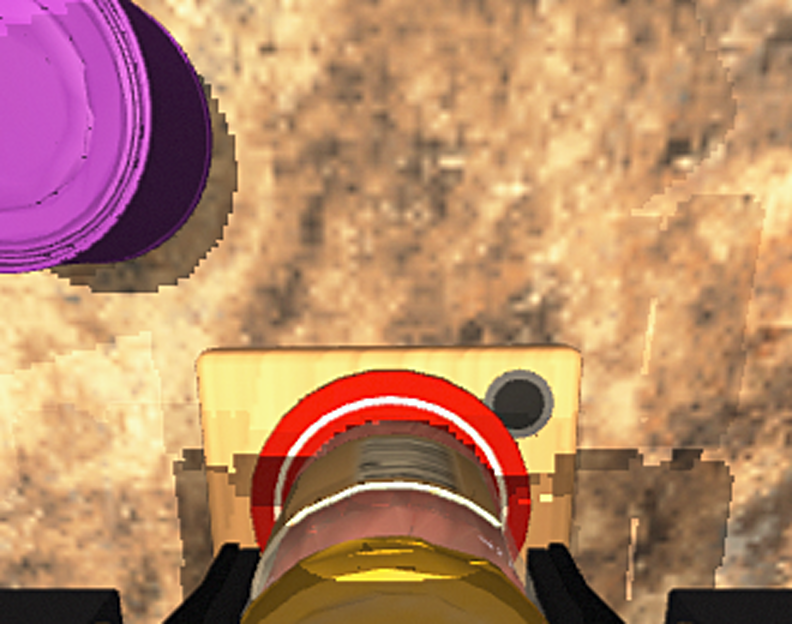

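Call:
drive_tool --increments "-1.5 3 -1 0 150;0 3 0 0 150;0 0 0 0 150;0 0 0 0 150;0 0 0 0 100;0 0 0 0 0;0 0 0 0 0;0 0 0 0 0"

```text
time: 5.98
position: [0.6068, 0.1972, 0.0656]
tool_rot: [-1.571, -0.001, -0.0]
ft_force: [-0.5, 0.0, -0.4]
grip_width: 0.964
```

Call:
drive_tool --increments "0 -30 0 0 0;0 -50 0 0 0;-20 -50 0 0 0;-45 -40 0 0 0;-45 -15 0 0 0;-45 0 0 0 0;-40 0 0 0 0;-10 0 0 0 0;0 0 0 0 0;0 0 0 0 0"

```text
time: 7.22
position: [0.4026, 0.1968, 0.2506]
tool_rot: [-1.571, 0.0, -0.001]
ft_force: [0.8, -0.2, 0.1]
grip_width: 1.0
```

```bash
python3 - <<'E'
from h import *
s=ctrl.get_state();print(s["position"],s["ft_force"])
d=get_image("wrist");save(d,"w3.png")
blob(d,(0,200,120),(5,255,255),.019,100)
blob(d,(20,110,100),(34,255,255),.119)
save(d,"w3c.png",(230,60,370,200),5)
print(onz(d,300,100,.105),onz(d,310,110,.105))
E
```

```text
[0.40259105 0.19681193 0.25055197] [ 0.75697907 -0.24493933  0.14488249]
px [461. 154.] enc [606.2 197. ] 44.4 fit [605.7 197.1] 43.9
px [516. 185.] enc [602.  204.1] 40.4 fit [601.  200.7] 35.7
px [ 45. 237.] enc [110.3 125. ] 51.1 fit [113.5 113.2] 47.7
px [454. 249.] enc [554.  131.7] 35.7 fit [550.2 131.1] 29.7
[0.38906324 0.27627117 0.105     ] [0.39871174 0.26687186 0.105     ]
```

View pics/w3.png

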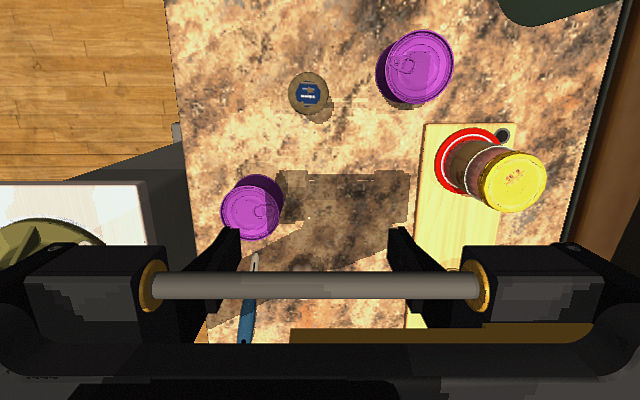

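View pics/w3c.png

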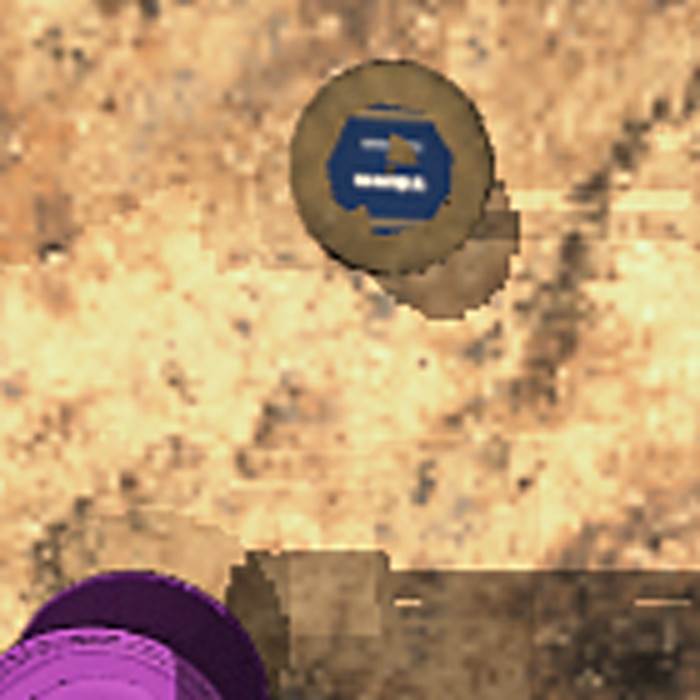

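Call:
drive_tool --increments "-5.5 10 30 0 0;0 20 35 0 0;0 20 20 0 0;0 40 0.5 0 0;0 40 0 0 0;0 40 0 0 0;0 20 0 0 0;0 8 0 0 0;0 0 0 0 0;0 0 0 0 0"

```text
time: 8.52
position: [0.397, 0.283, 0.0535]
tool_rot: [-1.57, -0.001, -0.001]
ft_force: [0.4, -0.5, 0.6]
grip_width: 0.998
```

Call:
drive_tool --increments "0 0 0 0 200;0 0 0 0 200;0 0 0 0 200;0 0 0 0 200;0 0 0 0 200" --squeeze 15

```text
time: 9.15
position: [0.396, 0.2824, 0.0525]
tool_rot: [-1.571, 0.0, -0.0]
ft_force: [-0.1, -0.7, 0.6]
grip_width: 0.516
```

Call:
drive_tool --increments "0 0 0 0 220;0 0 0 0 220;0 -15 0 0 220;0 -35 0 0 220;0 -50 0 0 220;0 -50 0 0 220;0 -30 0 0 220;0 0 0 0 220"

```text
time: 10.15
position: [0.3972, 0.2836, 0.236]
tool_rot: [-1.568, -0.004, -0.004]
ft_force: [1.5, 0.6, -1.3]
grip_width: 0.466
```

Call:
drive_tool --increments "20 0 -20 0 220;40 0 -40 0 220;40 0 -40 0 220;35 0 -35 0 220;18 0 -18 0 220;0 0 0 0 220;0 0 0 0 220;0 0 0 0 220"

```text
time: 11.15
position: [0.548, 0.131, 0.2324]
tool_rot: [-1.571, -0.002, 0.003]
ft_force: [-0.2, -0.1, -0.7]
grip_width: 0.463
```

```bash
python3 - <<'E'
from h import *
s=ctrl.get_state();print(s["position"],s["ft_force"])
d=get_image("wrist");save(d,"w4.png")
blob(d,(20,110,100),(34,255,255),.119)
save(d,"w4c.png",(310,60,450,200),5)
for p in ((310,60),(450,60),(310,200),(450,200)):print(onz(d,*p,.119))
E
```

```text
[0.54797105 0.13100104 0.23236786] [-0.24407007 -0.06740159 -0.6616525 ]
px [377. 126.] enc [607.3 202.5] 38.5 fit [605.8 200.4] 35.0
px [324. 104.] enc [561.6 207. ] 29.2 fit [572.1 208.3] 30.4
[0.54414468 0.2428633  0.119     ]
[0.66131835 0.24301466 0.119     ]
[0.54385167 0.11893966 0.119     ]
[0.67824081 0.11909877 0.119     ]
```

View pics/w4.png

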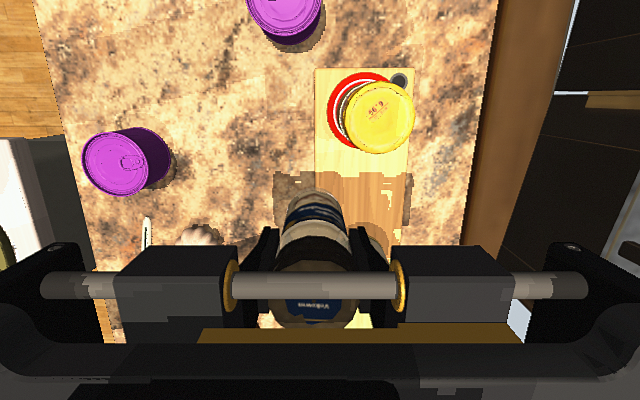

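View pics/w4c.png

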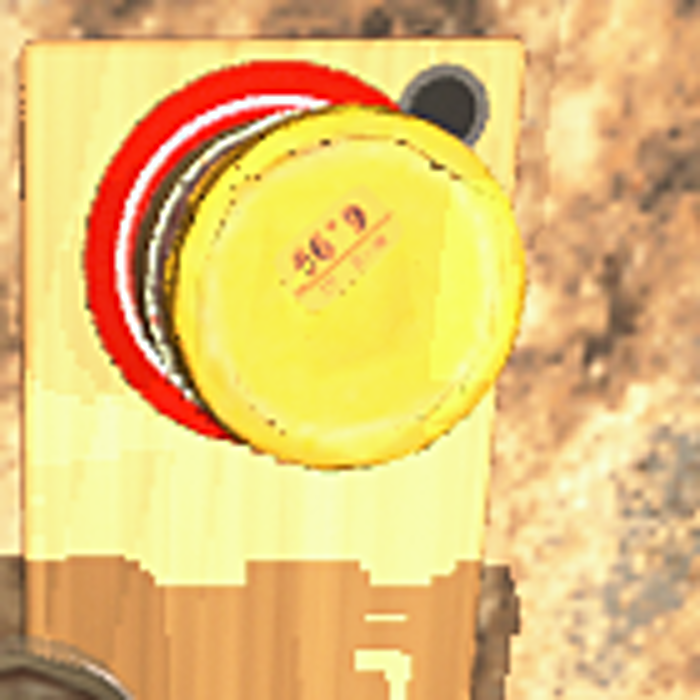

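```bash
python3 - <<'E'
from h import *
d=get_image("wrist")
w=np.array([onz(d,310+a/5,60+b/5,.119)[:2] for a,b in ((172,290),(524,265),(355,104),(340,468),(250,130),(200,400),(470,420),(480,165))])
A=np.c_[2*w,np.ones(len(w))];s=np.linalg.lstsq(A,(w**2).sum(1),rcond=None)[0];print(s[:2],np.sqrt(s[2]+s[0]**2+s[1]**2),(w.max(0)+w.min(0))/2)
w=np.array([onz(d,310+a/5,60+b/5,.019)[:2] for a,b in ((85,265),(275,60),(390,105),(235,440),(120,370),(140,120))])
A=np.c_[2*w,np.ones(len(w))];s=np.linalg.lstsq(A,(w**2).sum(1),rcond=None)[0];print(s[:2],np.sqrt(s[2]+s[0]**2+s[1]**2))
E
```

```text
[0.60559782 0.19486861] 0.03159042828959073 [0.60563484 0.19503647]
[0.60730324 0.19626866] 0.04396046985709593
```

Call:
drive_tool --increments "15 0 16 0 220;25 0 27 0 220;18 10 21 0 220;0 20 0 0 220;0 15 0 0 220;0 8 0 0 220;0 0 0 0 220;0 0 0 0 220"

```text
time: 12.25
position: [0.6074, 0.1932, 0.1805]
tool_rot: [-1.571, -0.001, -0.002]
ft_force: [0.2, 0.1, -0.4]
grip_width: 0.466
```

```bash
python3 - <<'E'
from h import *
s=ctrl.get_state();print(s["position"],s["ft_force"])
for n in ("scene","side"):
    d=get_image(n);u,v=proj(d,(.606,.195,.13)).astype(int);save(d,n+"5.png",(u-50,v-50,u+50,v+50),6)
E
```

```text
[0.60737648 0.1932487  0.18048144] [ 0.1596942   0.12583296 -0.43639633]
```

View pics/scene5.png

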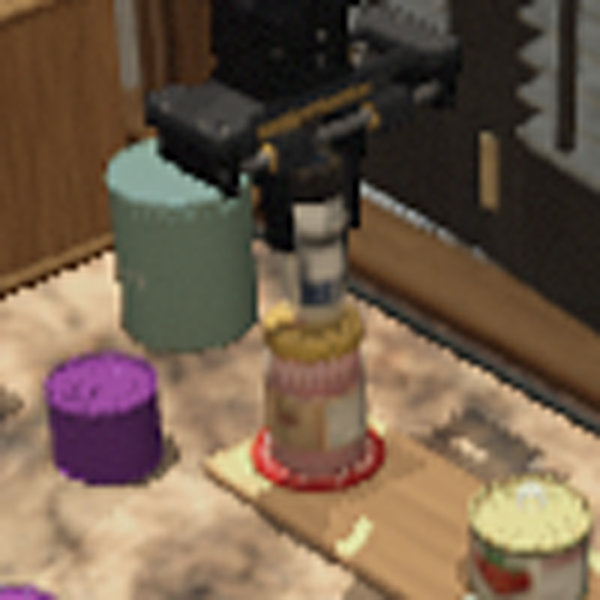

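View pics/side5.png

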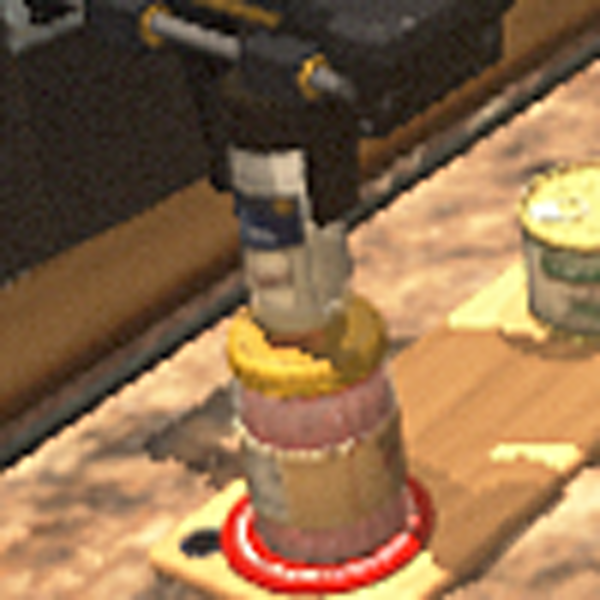

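```bash
python3 - <<'E'
from h import *
d=get_image("wrist");save(d,"w6.png",(220,120,420,330),3.6)
for n in ("scene","side"):
    d=get_image(n)
    for p in ((.606,.195,.119),(.6074,.1932,.128),(.6068,.1965,.019)): 
        u,v=proj(d,(.606,.195,.13)).astype(int);print(n,p,(proj(d,p)-(u-50,v-50))*6)
E
```

```text
scene (0.606, 0.195, 0.119) [304.19176183 319.2267047 ]
scene (0.6074, 0.1932, 0.128) [307.14918613 307.26041515]
scene (0.6068, 0.1965, 0.019) [309.66662015 448.69340933]
side (0.606, 0.195, 0.119) [303.30107116 323.61455027]
side (0.6074, 0.1932, 0.128) [301.11346305 302.19429818]
side (0.6068, 0.1965, 0.019) [326.9642723  517.10553326]
```

View pics/w6.png

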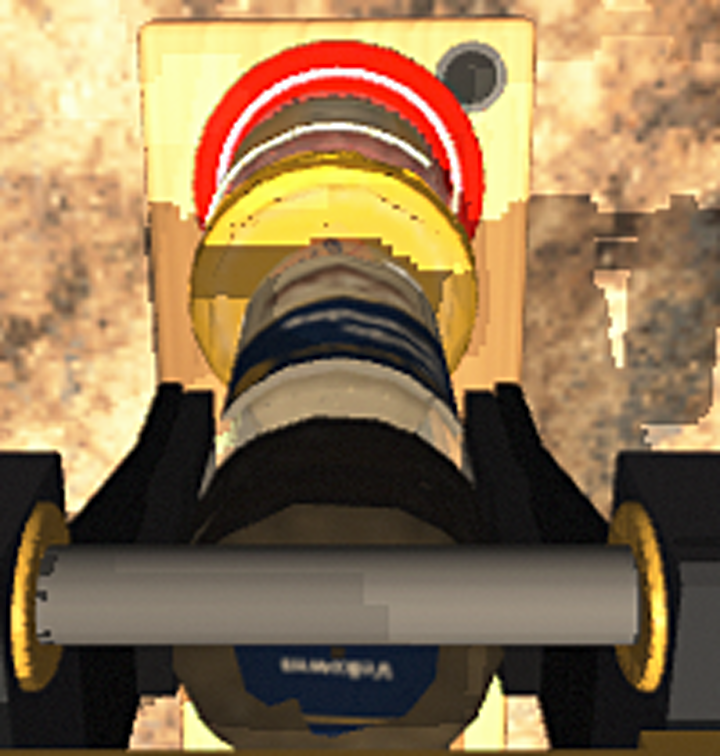

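```bash
python3 - <<'E'
from h import *
d=get_image("wrist")
print(onz(d,220+334/3.6,120+152/3.6,.116)-[0,.033,0],onz(d,220+334/3.6,120+165/3.6,.119)-[0,.0315,0],onz(d,220+341/3.6,120+250/3.6,.128)-[0,.0205,0],ctrl.get_state()["position"])
E
```

```text
[0.60609027 0.19577064 0.116     ] [0.60608854 0.19514845 0.119     ] [0.6074971  0.19037392 0.128     ] [0.6071847  0.19352376 0.179987  ]
```

Call:
drive_tool --increments "-2 3 3.5 0 220;0 2 0 0 220;0 1 0 0 220;0 0 0 0 220;0 0 0 0 220"

```text
time: 13.18
position: [0.6051, 0.1969, 0.1736]
tool_rot: [-1.571, -0.0, -0.0]
ft_force: [0.6, -0.2, -0.9]
grip_width: 0.466
```

```bash
python3 - <<'E'
from h import *
d=get_image("wrist");save(d,"w7.png",(220,120,420,330),3.6)
print(ctrl.get_state()["position"],ctrl.get_state()["ft_force"])
E
```

```text
[0.60511548 0.19689617 0.17366505] [ 0.8250692  -0.81578114 -0.82872421]
```

View pics/w7.png

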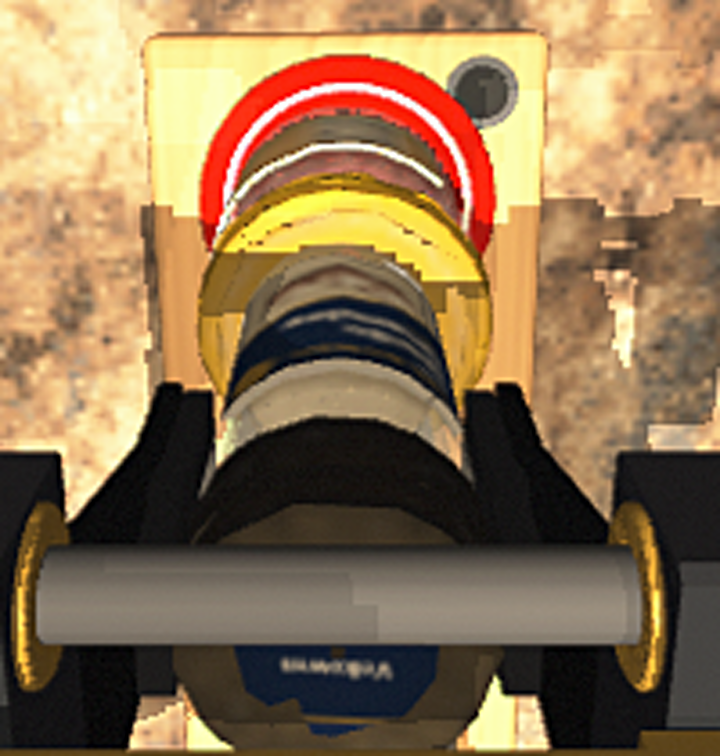

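```bash
python3 - <<'E'
from h import *
d=get_image("wrist")
print(onz(d,220+345/3.6,120+172/3.6,.116)-[0,.033,0],onz(d,220+345/3.6,120+181/3.6,.119)-[0,.0315,0],onz(d,220+341/3.6,120+250/3.6,.121)-[0,.0205,0])
E
```

```text
[0.60617824 0.1963276  0.116     ] [0.60615531 0.19664826 0.119     ] [0.6053279  0.19358623 0.121     ]
```

Call:
drive_tool --increments "0.7 0.5 1.5 0 220;0 1 0 0 220;0 1 0 0 220;0 0 0 0 220;0 0 0 0 200;0 0 0 0 170;0 0 0 0 140;0 0 0 0 110;0 0 0 0 80;0 0 0 0 80;0 -15 0 0 80;0 -30 0 0 60;0 -40 0 0 30;0 -40 0 0 0"

```text
time: 15.02
position: [0.6057, 0.1985, 0.2986]
tool_rot: [-1.57, -0.001, -0.001]
ft_force: [-0.3, -0.0, 0.2]
grip_width: 0.906
```

```bash
python3 - <<'E'
from h import *
print(ctrl.get_state()["position"],ctrl.get_state()["ft_force"])
for n in ("scene","side"):
    d=get_image(n);u,v=proj(d,(.606,.195,.13)).astype(int);save(d,n+"8.png",(u-50,v-50,u+50,v+50),6)
E
```

```text
[0.6057258  0.19853425 0.29856431] [-0.30749628 -0.03232103  0.19978598]
```

View pics/scene8.png

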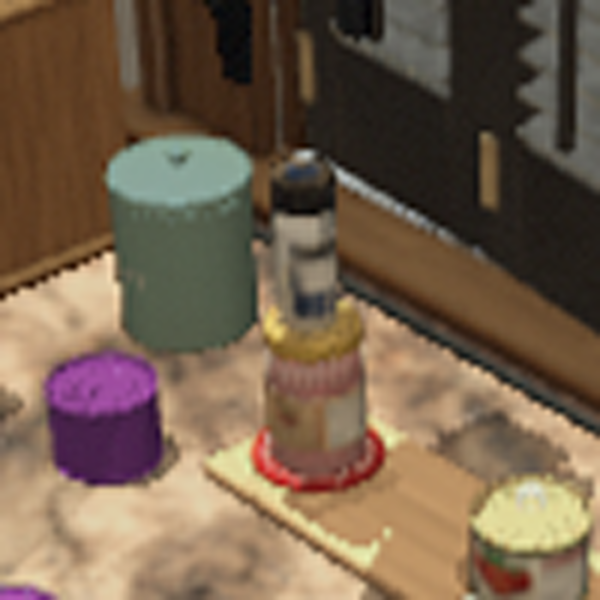

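View pics/side8.png

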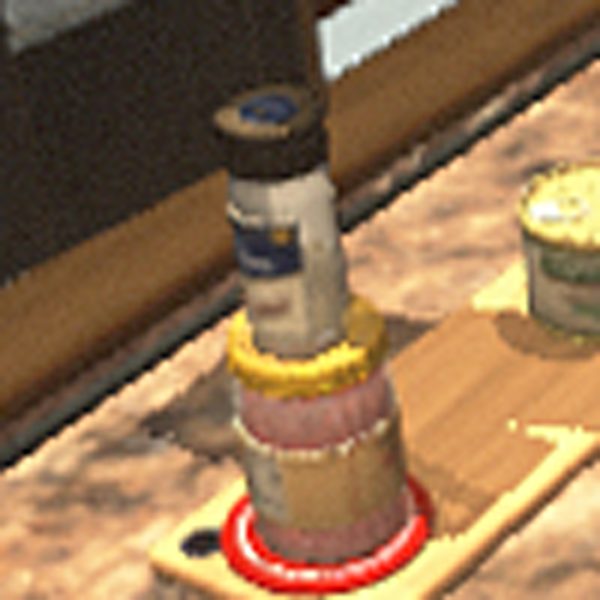

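Call:
drive_tool --increments "0 -20 -20 0 0;0 -20 -30 0 0;0 0 -30 0 0;0 0 0 0 0;0 0 0 0 0"

```text
time: 15.75
position: [0.6054, 0.1184, 0.336]
tool_rot: [-1.57, 0.001, 0.0]
ft_force: [1.1, 0.8, -0.6]
grip_width: 1.002
```

```bash
python3 - <<'E'
from h import *
print(ctrl.get_state()["position"])
d=get_image("wrist");save(d,"w9f.png");u,v=proj(d,(.606,.196,.17)).astype(int);print(u,v)
c=(u-60,v-60,u+60,v+60);print(c);save(d,"w9.png",c,6)
E
```

```text
[0.60541349 0.11835439 0.33600066]
314 101
(np.int64(254), np.int64(41), np.int64(374), np.int64(161))
```

View pics/w9.png

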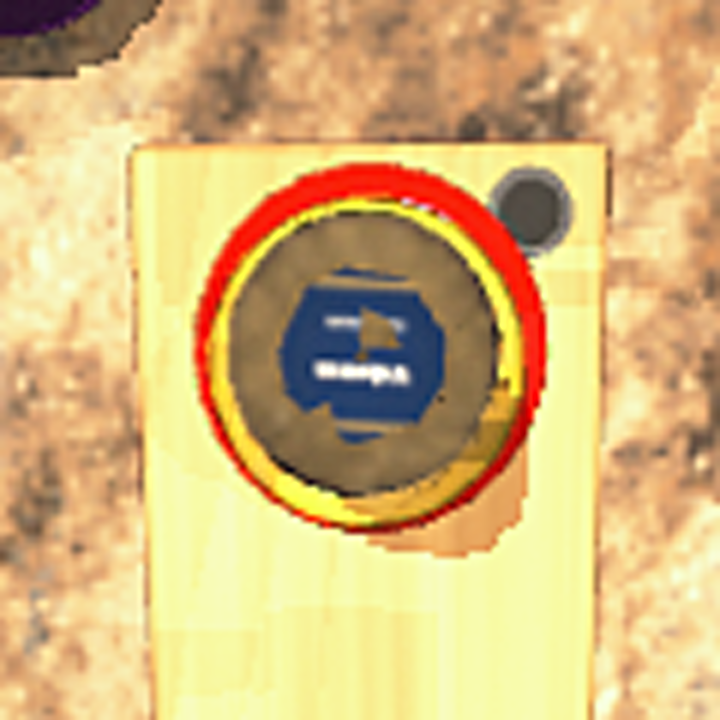

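View pics/w9f.png

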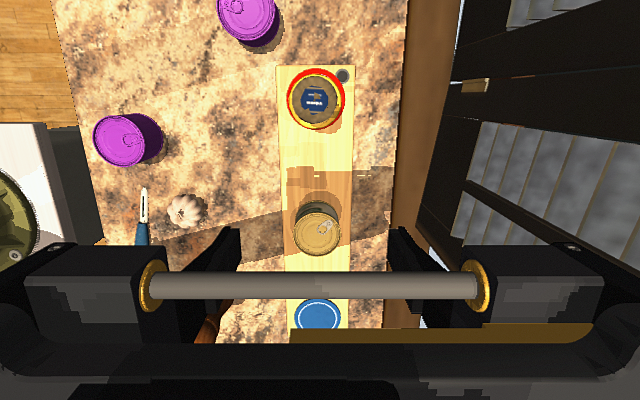

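```bash
python3 - <<'E'
from h import *
d=get_image("wrist")
for n,a,b,z in (("cap",364,352,.224),("lid",366,363,.119),("coast",370,349,.019)): print(n,onz(d,254+a/6,41+b/6,z).round(4))
for n,a,b,z in (("capN",364,210,.224),("capS",364,495,.224),("lidN",366,198,.119),("lidS",366,528,.119)): print(n,onz(d,254+a/6,41+b/6,z).round(4))
E
```

```text
cap [0.6056 0.1993 0.224 ]
lid [0.6063 0.1961 0.119 ]
coast [0.6077 0.1979 0.019 ]
capN [0.6055 0.2184 0.224 ]
capS [0.6056 0.1792 0.224 ]
lidN [0.6063 0.2269 0.119 ]
lidS [0.6063 0.1637 0.119 ]
```

Call:
drive_tool --increments "-15 0 -30 0 0;-30 0 -50 0 0;-30 0 -60 0 0;-30 0 -60 0 0;-30 0 -60 0 0;-30 0 -60 0 0;-15 0 -45 0 0;-5 0 -23 0 0;0 0 0 0 0;0 0 0 0 0"

```text
time: 17.1
position: [0.4299, -0.2511, 0.3359]
tool_rot: [-1.57, -0.002, 0.002]
ft_force: [0.7, 0.8, -0.5]
grip_width: 0.998
```

```bash
python3 - <<'E'
from h import *
print(ctrl.get_state()["position"],ctrl.get_state()["tool_rot"])
d=get_image("wrist");save(d,"w10.png")
u,v=proj(d,(.408,-.298,.08)).astype(int);c=(u-60,v-60,u+60,v+60);print(c);save(d,"w10s.png",c,6)
u,v=proj(d,(.43,-.138,.168)).astype(int);print(u,v);v=max(v,50);c=(u-60,v-60,u+60,v+60);print(c);save(d,"w10m.png",c,6)
blob(d,(103,140,80),(115,255,255),.019)
E
```

```text
[ 0.42985012 -0.25108267  0.33591336] [-1.56989655 -0.00235812  0.00248924]
(np.int64(238), np.int64(130), np.int64(358), np.int64(250))
314 64
(np.int64(254), np.int64(4), np.int64(374), np.int64(124))
px [430. 121.] enc [ 610.5 -203.3] 44.0 fit [ 610.5 -203.3] 43.9
```

View pics/w10.png

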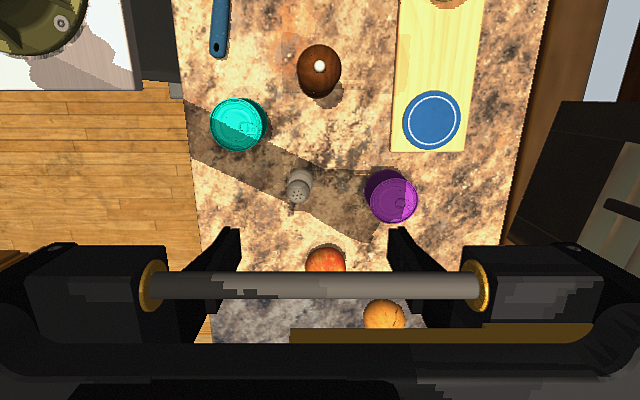

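View pics/w10s.png

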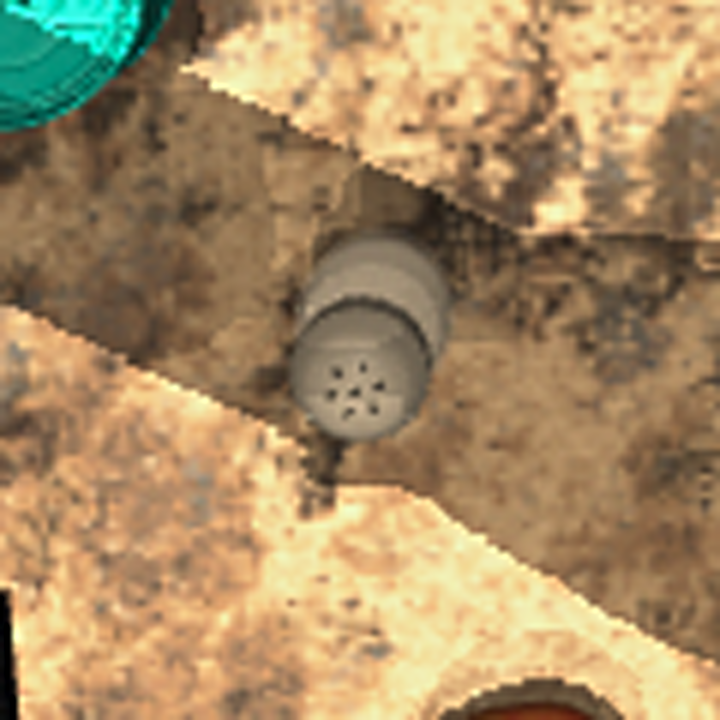

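View pics/w10m.png

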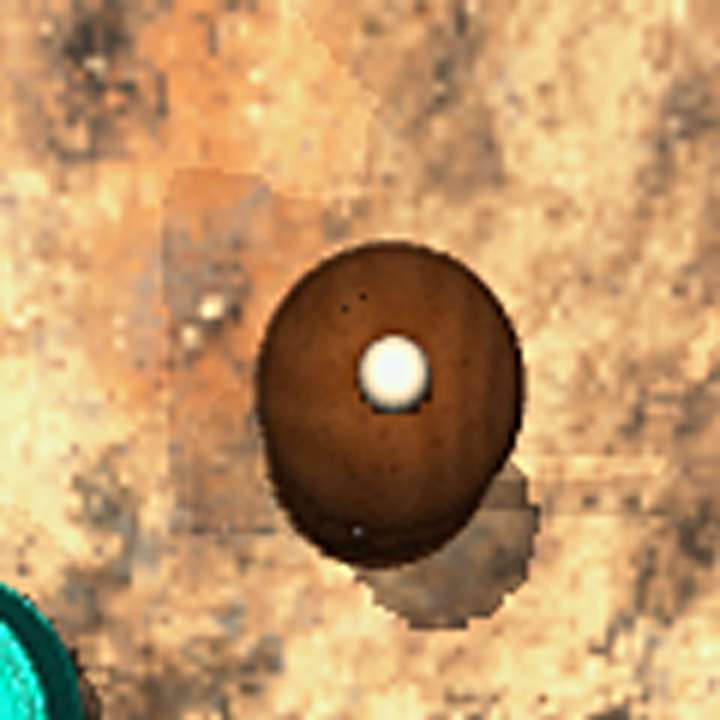

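```bash
python3 - <<'E'
from h import *
d=get_image("wrist")
print("salt",onz(d,297.5,195.2,.09),onz(d,238+361/6,130+370/6,.079))
print("mill",onz(d,319.7,66,.169),ctrl.get_state()["position"])
E
```

```text
salt [ 0.4066823  -0.30165494  0.09      ] [ 0.40712138 -0.299874    0.079     ]
mill [ 0.43519752 -0.13897485  0.169     ] [ 0.42982886 -0.25116453  0.33598096]
```

Call:
drive_tool --increments "-12 30 -25 0 0;-11 50 -24.5 0 0;0 60 0 0 0;0 50 0 0 0;0 45 0 0 0;0 35 0 0 0;0 18 0 0 0;0 5 0 0 0;0 0 0 0 0;0 0 0 0 0" --squeeze 15

```text
time: 18.45
position: [0.4069, -0.3029, 0.0442]
tool_rot: [-1.572, -0.002, -0.001]
ft_force: [0.2, -0.4, 0.1]
grip_width: 1.0
```

Call:
drive_tool --increments "0 0 2 0 200;0 0 0 0 200;0 0 0 0 200;0 0 0 0 200;0 0 0 0 220;0 0 0 0 220;0 0 0 0 220"

```text
time: 19.32
position: [0.406, -0.3007, 0.0431]
tool_rot: [-1.571, -0.0, -0.0]
ft_force: [0.7, -0.0, 0.9]
grip_width: 0.43
```

```bash
python3 - <<'E'
from h import *
print(ctrl.get_state()["position"],ctrl.get_state()["grip_width"])
for n in ("scene","side"):
    d=get_image(n);u,v=proj(d,(.407,-.30,.05)).astype(int);save(d,n+"11.png",(u-50,v-50,u+50,v+50),6)
d=get_image("wrist");save(d,"w11.png",(200,120,440,340),3)
E
```

```text
[ 0.40604499 -0.3007033   0.04310063] 0.42998070359985435
```

View pics/scene11.png

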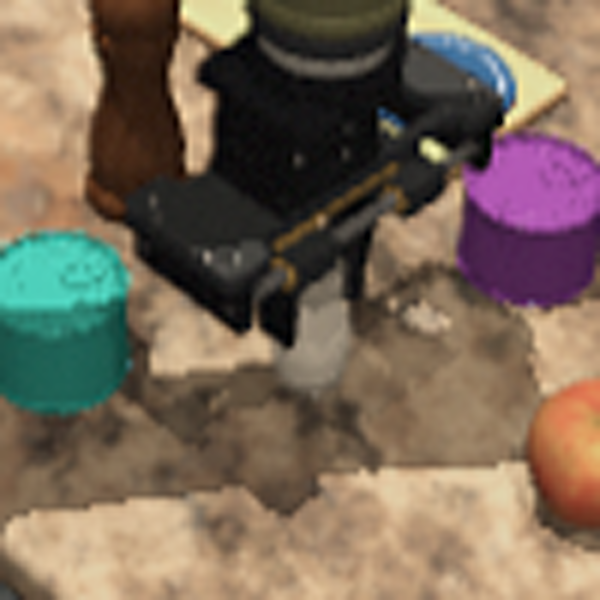

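View pics/w11.png

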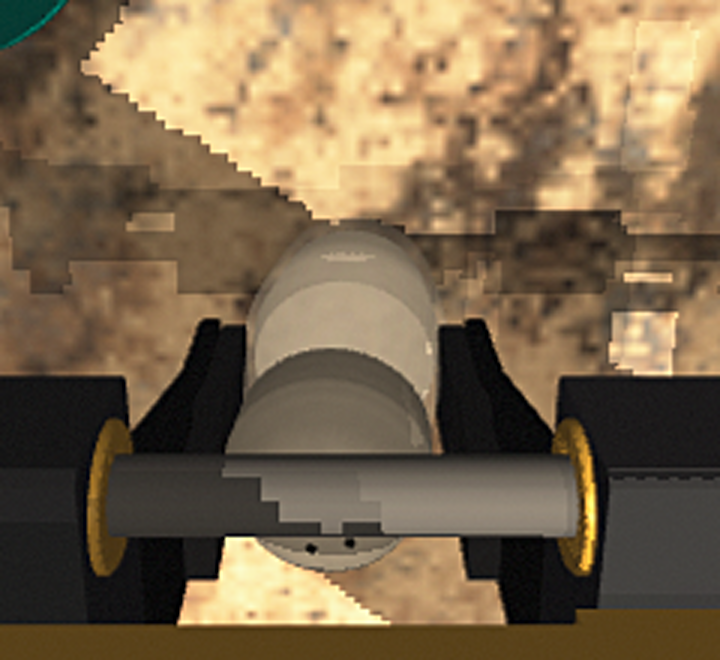

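Call:
drive_tool --increments "0 0 0 0 130;0 0 0 0 100;0 0 0 0 80;0 6 0 0 80;0 6 0 0 80;0 0 0 0 80;0 0 0 0 220;0 0 0 0 220;0 0 0 0 220;0 0 0 0 220;0 0 0 0 220"

```text
time: 20.85
position: [0.4062, -0.3007, 0.0313]
tool_rot: [-1.571, -0.001, -0.0]
ft_force: [0.3, 0.4, 1.3]
grip_width: 0.464
```

Call:
drive_tool --increments "0 -15 0 0 220;0 -35 0 0 220;0 -50 0 0 220;10 -50 5 0 220;30 -30 20 0 220;45 0 40 0 220;45 0 45 0 220;40 0 45 0 220;25 0 30 0 220;8 0 13 0 220;0 0 0 0 220;0 0 0 0 220"

```text
time: 22.35
position: [0.607, -0.106, 0.2114]
tool_rot: [-1.572, 0.003, -0.002]
ft_force: [-0.1, -0.0, -1.2]
grip_width: 0.466
```

```bash
python3 - <<'E'
from h import *
print(ctrl.get_state()["position"],ctrl.get_state()["grip_width"])
for n in ("side",):
    d=get_image(n);save(d,n+"12.png",(150,100,390,280),3.3)
d=get_image("wrist");save(d,"w12.png")
E
```

```text
[ 0.60704664 -0.10601347  0.21142399] 0.4656344602737899
```

View pics/side12.png

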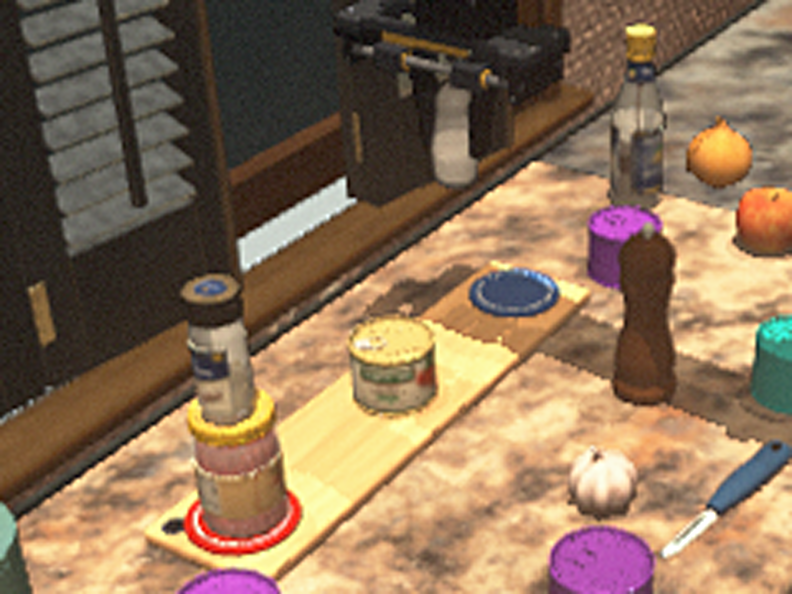

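View pics/w12.png

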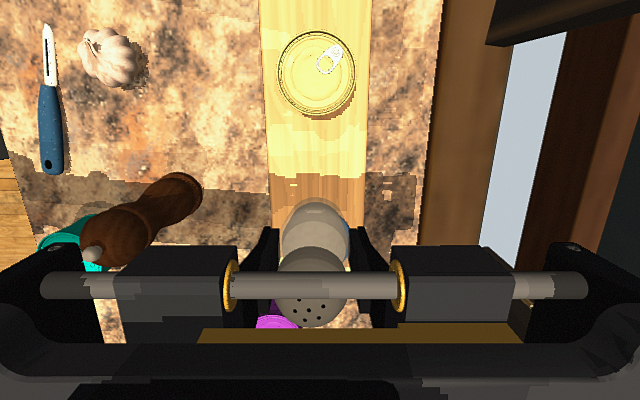

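Call:
drive_tool --increments "1.5 30 2 0 220;0 45 0 0 220;0 40 0 0 220;0 28 0 0 220;0 12 0 0 220;0 5 0 0 220;0 0 0 0 220;0 0 0 0 220"

```text
time: 23.45
position: [0.6106, -0.1016, 0.0524]
tool_rot: [-1.571, -0.002, -0.002]
ft_force: [0.4, 0.2, -0.4]
grip_width: 0.464
```

```bash
python3 - <<'E'
from h import *
print(ctrl.get_state()["position"],ctrl.get_state()["ft_force"])
d=get_image("wrist");save(d,"w13.png",(150,0,470,240),2.4)
E
```

```text
[ 0.61055651 -0.10162559  0.0524443 ] [ 0.41380937  0.17750039 -0.43988615]
```

View pics/w13.png

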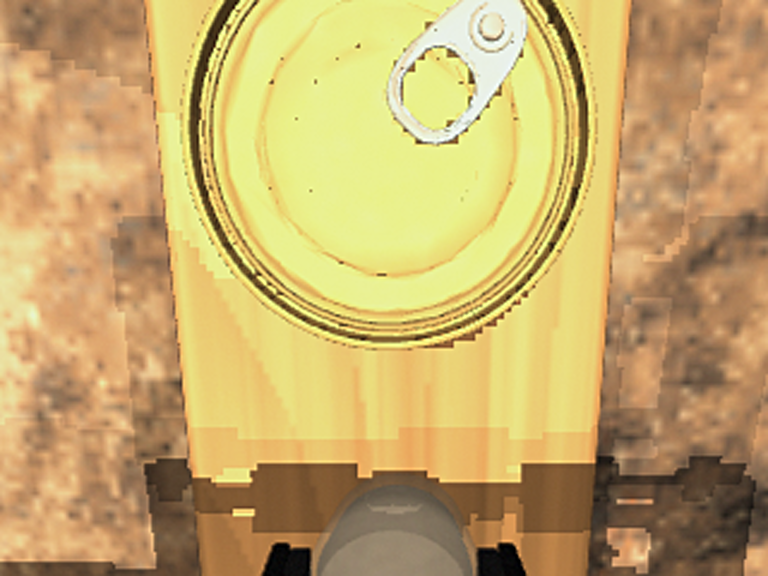

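Call:
drive_tool --increments "0 4 -1 0 220;0 2.5 0 0 220;0 0.5 0 0 220;0 0 0 0 220"

```text
time: 24.0
position: [0.6098, -0.1027, 0.0452]
tool_rot: [-1.571, -0.0, -0.0]
ft_force: [-2.4, -0.7, 5.8]
grip_width: 0.469
```

Contact (5.8 N). Release and rise, then go over to the mill.

Call:
drive_tool --increments "0 0 0 0 200;0 0 0 0 160;0 0 0 0 120;0 0 0 0 80;0 0 0 0 60;0 -15 0 0 60;0 -40 0 0 30;0 -50 0 0 0;0 -55 -20 0 0;-20 -55 -30 0 0;-40 -30 -30 0 0;-40 0 -10 0 0;-35 0 0 0 0;0 0 0 0 0;0 0 0 0 0"

```text
time: 25.88
position: [0.4763, -0.1907, 0.2873]
tool_rot: [-1.571, -0.002, -0.001]
ft_force: [-0.1, 0.2, -0.1]
grip_width: 1.001
```

```bash
python3 - <<'E'
from h import *
print(ctrl.get_state()["position"],ctrl.get_state()["ft_force"])
d=get_image("wrist");save(d,"w14.png")
blob(d,(103,140,80),(115,255,255),.019)
E
```

```text
[ 0.47630701 -0.19066161  0.28725128] [-0.09034239  0.15246541 -0.07761545]
px [402. 163.] enc [ 610.5 -203. ] 44.1 fit [ 610.6 -202.9] 43.8
```

View pics/w14.png

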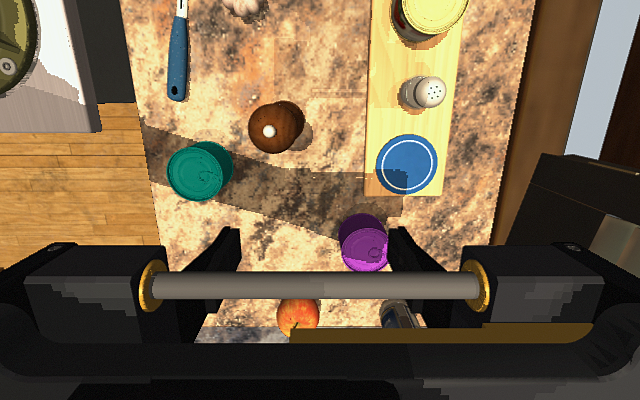

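```bash
python3 - <<'E'
from h import *
d=get_image("wrist");save(d,"w15.png",(230,60,470,210),3.3)
print(onz(d,269,131,.169),"salt",onz(d,433,91,.104))
E
```

```text
[ 0.4355256  -0.13777536  0.169     ] salt [ 0.60514914 -0.1023218   0.104     ]
```

View pics/w15.png

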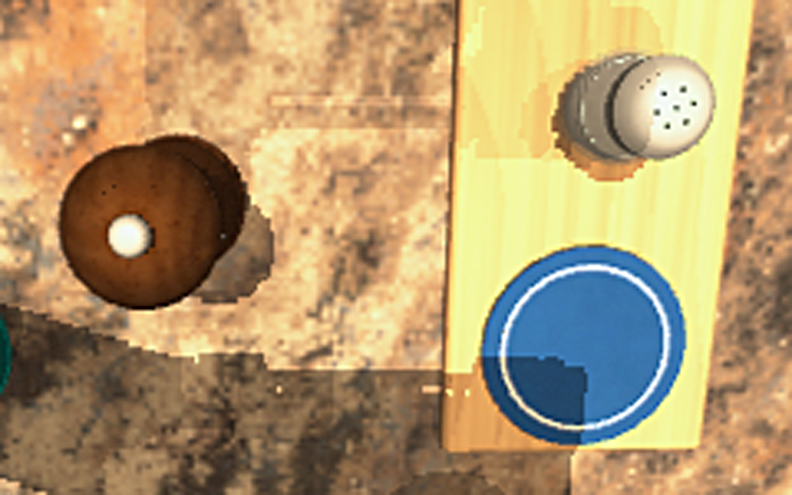

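Call:
drive_tool --increments "-21 20 26 0 0;-20 35 26.5 0 0;0 40 0 0 0;0 40 0 0 0;0 22 0 0 0;0 8 0 0 0;0 0 0 0 0;0 0 0 0 0" --squeeze 20

```text
time: 26.98
position: [0.4357, -0.1386, 0.1224]
tool_rot: [-1.571, -0.002, -0.001]
ft_force: [0.0, 1.1, -0.6]
grip_width: 0.999
```

Call:
drive_tool --increments "0 0 0 0 180;0 0 0 0 180;0 0 0 0 180;0 0 0 0 180;0 0 0 0 220;0 0 0 0 220"

```text
time: 27.72
position: [0.4347, -0.1384, 0.1214]
tool_rot: [-1.571, -0.0, -0.0]
ft_force: [0.6, -0.6, -0.1]
grip_width: 0.544
```

Call:
drive_tool --increments "0 -12 0 0 220;0 -25 0 0 220;10 -20 -10 0 220;30 0 -15 0 220;40 0 -15 0 220;40 0 -12 0 220;32 0 -8 0 220;18 0 -4 0 220;6 0 -0.5 0 220;0 0 0 0 220;0 0 0 0 220"

```text
time: 29.1
position: [0.6099, -0.2029, 0.1786]
tool_rot: [-1.571, 0.0, 0.0]
ft_force: [-0.2, -1.6, -1.5]
grip_width: 0.546
```

```bash
python3 - <<'E'
from h import *
print(ctrl.get_state()["position"],ctrl.get_state()["ft_force"])
d=get_image("wrist");save(d,"w16.png",(150,0,470,240),2.4)
E
```

```text
[ 0.60986078 -0.20285357  0.17859563] [-0.19166565 -1.62107542 -1.51829213]
```

View pics/w16.png

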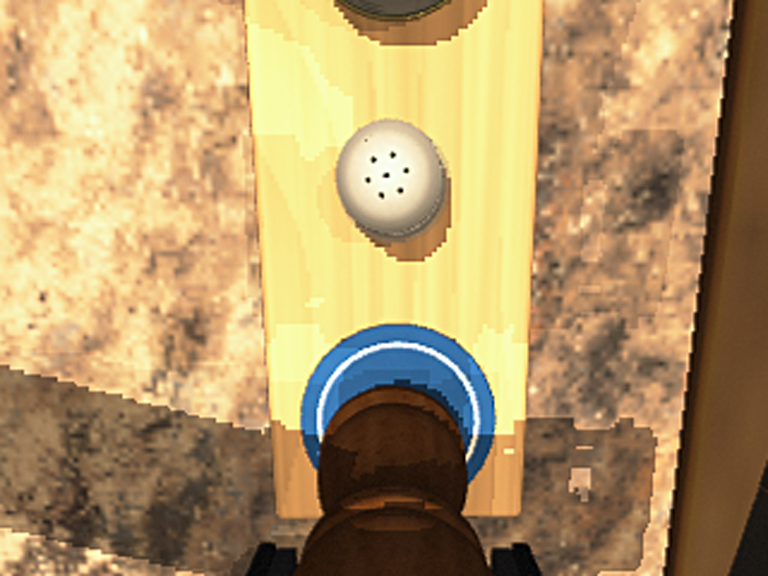

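Call:
drive_tool --increments "1.2 12 0 0 220;0 12 0 0 220;0 7 0 0 220;0 3 0 0 220;0 0 0 0 220;0 0 0 0 220"

```text
time: 29.9
position: [0.6121, -0.2031, 0.1448]
tool_rot: [-1.571, -0.001, -0.001]
ft_force: [-0.3, -0.6, -2.2]
grip_width: 0.545
```

```bash
python3 - <<'E'
from h import *
print(ctrl.get_state()["position"],ctrl.get_state()["ft_force"])
d=get_image("wrist");save(d,"w17.png",(150,0,470,240),2.4)
blob(d,(103,140,80),(115,255,255),.019)
for n in ("scene","side"):
    d=get_image(n);u,v=proj(d,(.61,-.2,.05)).astype(int);save(d,n+"17.png",(u-50,v-50,u+50,v+50),6)
E
python3 - <<'E'
import cv2,numpy as np
a=[cv2.resize(cv2.imread('pics/%s17.png'%n),(400,400)) for n in("scene","side")]
cv2.imwrite('pics/c17.png',np.hstack(a))
E
```

```text
[ 0.61211806 -0.20305217  0.1447939 ] [-0.27207572 -0.55104015 -2.21399014]
px [312. 175.] enc [ 611.2 -202.4] 44.1 fit [ 611.2 -202.4] 43.7
```

View pics/w17.png

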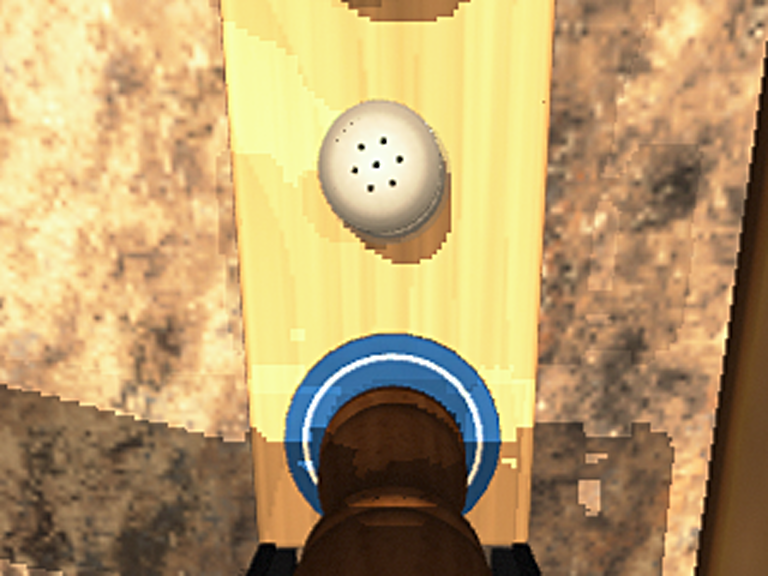

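View pics/c17.png

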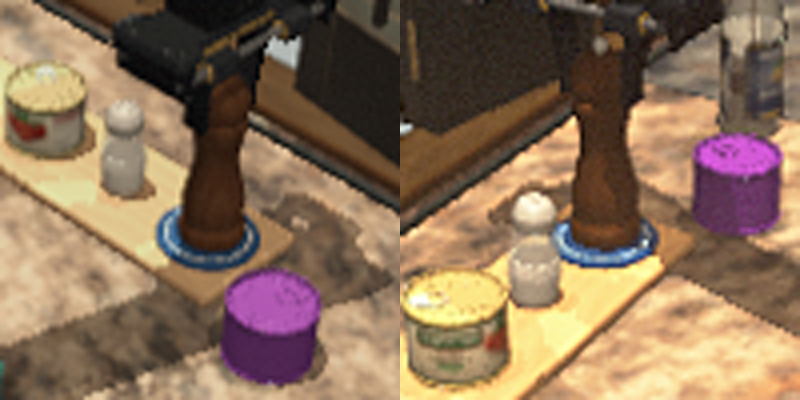

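Centred. Lower the last few mm, release gently, lift.

Call:
drive_tool --increments "-0.8 2 0.5 0 220;0 1.5 0 0 220;0 1 0 0 220;0 0 0 0 220;0 0 0 0 190;0 0 0 0 160;0 0 0 0 130;0 0 0 0 90;0 0 0 0 50;0 0 0 0 0;0 -10 0 0 0;0 -30 0 0 0;0 -50 0 0 0;0 -50 0 0 0;0 -50 0 0 0;0 0 0 0 0"

```text
time: 32.05
position: [0.6129, -0.2031, 0.3362]
tool_rot: [-1.574, -0.008, -0.008]
ft_force: [-0.4, -0.3, -0.3]
grip_width: 0.997
```

```bash
python3 - <<'E'
from h import *
print(ctrl.get_state()["position"],ctrl.get_state()["ft_force"])
d=get_image("wrist");save(d,"w18.png")
blob(d,(103,140,80),(115,255,255),.019)
d=get_image("side");save(d,"s18.png",(150,100,390,280),3.3)
E
```

```text
[ 0.61292697 -0.20314905  0.33622098] [-0.35340046 -0.30819171 -0.28174986]
px [314. 140.] enc [ 611.2 -202.6] 43.8 fit [ 611.3 -202.3] 43.3
```

View pics/w18.png

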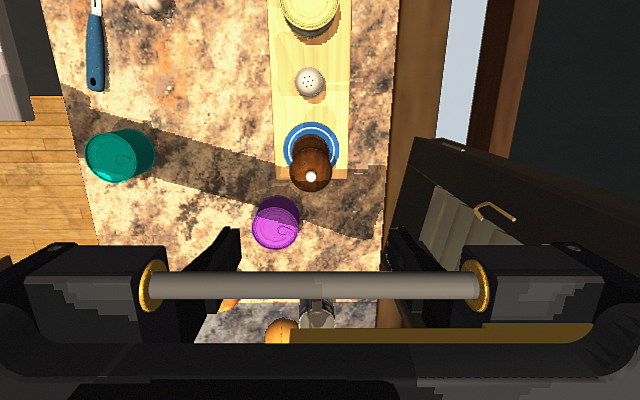

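View pics/s18.png

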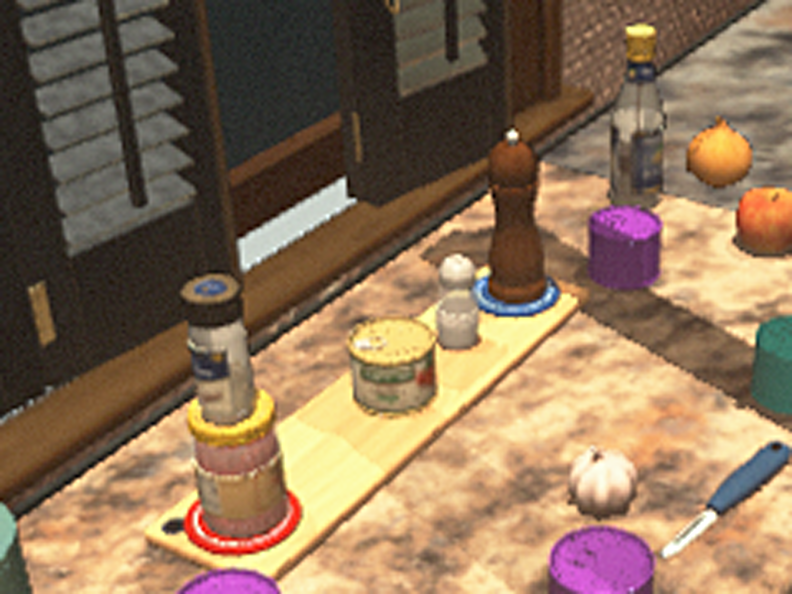

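Call:
drive_tool --increments "0 -10 0 0 0;0 0 0 0 0;0 0 0 0 0;0 0 0 0 0"

```text
time: 32.65
position: [0.6109, -0.2024, 0.3393]
tool_rot: [-1.571, 0.001, 0.001]
ft_force: [0.6, 0.4, -0.3]
grip_width: 1.002
```

```bash
python3 - <<'E'
from h import *
d=get_image("wrist")
save(d,"w19.png",(250,0,370,200),3)
print("mill",onz(d,311,177,.188),"salt",onz(d,308,81,.104),ctrl.get_state()["position"])
blob(d,(103,140,80),(115,255,255),.019)
E
```

```text
mill [ 0.60736803 -0.20164489  0.188     ] salt [ 0.60336827 -0.10159758  0.104     ] [ 0.61086485 -0.20239256  0.33940732]
px [315. 140.] enc [ 611.6 -202.8] 43.8 fit [ 611.3 -202.3] 43.3
```

View pics/w19.png

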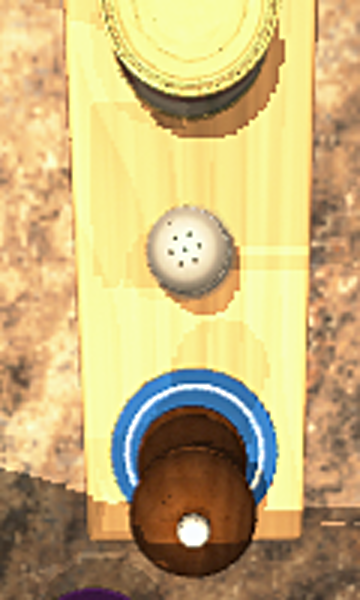

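```bash
python3 -c "
from bench import workorder
print(workorder.close_job())"
```

```text
the job is handed in; nothing more can be done
None
```

The board is set and the job is handed in at about 33 s of robot time. `close_job` gives no verdict, so the numbers below are my own last wrist-camera measurements, good to about 2 mm.

| Item | Last measured position | Allowed |
|---|---|---|
| Jam jar on the red coaster | about 2 mm from centre | 12 mm |
| Spice jar on the jam lid | about 3 mm from centre | 10 mm |
| Pepper mill on the blue coaster | about 2–3 mm from centre | 12 mm |
| Salt shaker, half-way between tin and mill | about 3 mm off | 15 mm |

- **State at the end:** Everything I moved looked upright in the last side view, the gripper was open and clear above, and nothing was knocked over. No move went near the tin, garlic or apple, but I did not measure them again at the end.
- **Side and scene views of the spice jar:** These are coarser and put it up to about 5 mm off the lid centre. I trusted the straight-down wrist view, and both are within the limit.
- **Salt shaker regrip:** The first grip closed to about 37 mm instead of the listed 44 mm. I took it again 12 mm lower, where it closed to about 40 mm, and it carried without trouble.

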